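# Fit the upper half of a tile stand over its locating dowel and hold it down

## Task

Put this beechwood tile stand together: first push the dowel that sticks up from the lower half fully home, then pick up the upper half and slide it over the dowel until it drops on, running straight along the lower half with both tile slots on the same side, and press it down until it sits flush. Finish while still gripping or pressing it with a firm downward push, so that it stays shut while I drive the screws from under the table. Leave the tea glass and saucer, the red tin and the sugar scoop where they are.

Things in the scene. Friction and masses are not known exactly. Their poses are not given: they have to be found in the camera images.
- stand_lower: Lower half of a two-row beechwood tile stand, fixed to the table: 300 mm long (its y), x from -58 to +14 mm. Origin: on the table, on the dowel's axis; z up. Flat deck 28 mm above the table at x -34 to +14 mm. In front of it (-x) a tile slot 16 mm wide, floor 10 mm above the table, then a lip 8 mm thick, 18 mm high.
- deck (a point): Point on the deck where the dowel comes out, 28 mm above the table, mid-length, 14 mm in from the deck's back edge. Fitted flush, the upper half has its origin here and its axes parallel to the lower half's (-x, the slot side, to -x).
- dowel (a joint): Travel of the dark wooden locating dowel, m: it stands 30 mm above the deck at 0 and goes straight down as the value grows, to 0.014 = fully home (16 mm above the deck). It starts between 0 and 0.006, takes about 8 N to push and stays where it is pushed.
- dowel_top (a point): Centre of the flat top of the dowel (moves with it). The dowel is upright, 12 mm thick, its top end chamfered 3 mm to a flat 7 mm across.
- stand_upper: Upper half of the stand, loose, right way up on the table, about 0.45 kg. Origin: centre of the dowel hole's mouth in its flat underside; z up, y along its length. Block 300 mm long (y +-150), x -34 to +14 mm, 22 mm high, with a lip 8 mm thick and 30 mm high along the front edge (-x) and a 16 mm tile slot between lip and back rest. Centre of mass 6 mm in front of the rest's mid-plane.
- rest_top (a point): Mid-point of the top of the upper half's back rest, 66 mm straight above the hole's mouth. The rest is what to grip: a plain upright board 20 mm thick (x -10 to +10 mm), whole length, from 22 to 66 mm above the underside.
- upper_front (a point): Middle of the upper half's front face (slot side), 34 mm in front (-x) of the hole's axis, 11 mm above its underside. The blind hole under the rest, unseen from above, is 15 mm wide: loose for 10 mm, then tight. With the dowel home the half drops on until 6 mm above the deck; the last 6 mm take about 9 N, more than its own weight.
- saucer: Nickel saucer, 110 mm across, 14 mm high, loose; the tea glass stands on it. Origin: centre of its underside. Leave alone.
- tea_glass: Waisted clear tea glass, 56 mm across at the rim, 88 mm high, on the saucer. Origin: centre of its underside. Leave alone.
- tin: Red enamel screw-top tin, 80 mm across, 112 mm high. Origin: centre of its underside. Leave alone.
- scoop: Brass sugar scoop: round bowl 44 mm across, 22 mm high, with a handle reaching 100 mm along its +y. Origin: centre of the bowl's underside. Leave alone.

How it is judged:
By the outcome, as a careful person would: the job done as asked, in the order asked, and still so for the second after the job is handed in, while the arm keeps its last pose, push and grip.
It also fails if it takes over 58 s, if anything falls off the work surface, if the arm or the gripper's body presses on something with over 40 N, if the wrist force passes 120 N, or if a joint passes its speed limit or range.

## Robot

A 6-joint arm with a two-finger parallel gripper is mounted at the origin on the work surface. World frame = base frame: x ahead of the robot, y to its left, z up, the work surface at z = 0. Lengths are in m, angles in degrees, forces in N, time in s.
With the tool pointing down it reaches from about 0.4 to 0.825 m from the base axis. Payload 7 kg.
Tool frame: the origin (TCP) lies between the finger pads; the fingertips stand 14 mm ahead of it and the grasp point (between the pads) lies 5 mm behind it (r.tips_ahead is the distance from the TCP to the fingertips, in m); z points along the fingers, y is the direction in which the jaws open and shut (so a half turn about z gives the same grasp; the last joint's range is limited). The gripper opens to 88 mm and grips with 3 to 60 N. Pads are 19 mm wide; open, the fingers measure 130 mm over their backs; the gripper's body (78 mm by 193 mm) begins 47 mm behind the grasp point.
Start: joints at [-57.577, 20.546, 0.682, 0, -70.136, -16.507], TCP at [0.185, -0.649, 0.241] pointing down, gripper open.
Joint ranges: [-176.03, 176.03], [-82.01, 121.73], [-58.28, 71.71], [-173.87, 95.51], [-174.79, -0.11], [-173.66, 173.66]. Speed limits (degrees/s): [136.94, 136.94, 172.46, 180, 180, 180].

## Interface

Orientations are given as [roll, pitch, yaw] about the fixed x, y, z axes, in that order (R = Rz(yaw) Ry(pitch) Rx(roll)).
In Python, from plant import r gives the robot as it stands.
- The arm moves only by the tool apply_moves, never from a script. Its arguments are lists of equal length, an entry for each row: "slide": the shift along the tool's x, y, z as a fraction of full scale, a list of three; "turn": the turn, a rotation vector about the tool's x, y, z as a fraction of full scale, a list of three; "jaw": the closure, from 0 (fully open) to 1 (shut). In form: {"slide": [[dx, dy, dz], ...], "turn": [[wx, wy, wz], ...], "jaw": [jaw, ...]}. A call has 1 to 8 rows; each row shifts and turns the commanded pose from where the row before left it, along the tool's axes as they then stand; what a row does not reach is not made up. Full scale, the value 1, is 0.1 m for a shift and 1.5 rad for a turn. A row lasts 1/10 s, in which the tool goes at most 50 mm and 8.59 degrees, less where a joint would pass 70% of its speed; a pose out of reach is approached as far as the arm can. A call with a number of a shift or a turn outside -1 to 1 is refused whole. A call with a gripper value outside its range is refused whole. The fingers move at their own pace and stop on an object; "newtons" is the grip in N (left out, the last holds). Time passes only in rows, so rows that do not move let the fingers close. It gives the time, the measured TCP pose, the force and the opening at its end, in the units of the state.
- r.get_state(): the state, without advancing time (a new reading comes with each control period).
- r.capture(name): name is "scene" or "top" or "wrist"; returns a dict with "pixels" (480x640x3 uint8, blue, green, red), "depth" (480x640 float32, m along the optical axis (not along the pixel's ray), 0 where there is no reading), "fx", "fy", "cx", "cy" (pixels), "rvec" (rotation vector, rad) and "tvec" (3), from world to camera coordinates, as OpenCV has them. Camera axes: x right, y down, z forward; pixel columns grow to the right and rows downward; lengths in m; the calibration is good to about 2 mm. A picture is of the moment at which its call begins.
- r.close_job(): hands the job in, once; it reports no verdict.
The state is a dict: "time_s": time; "joints": joint angles; "qd": joint speeds; "joint_torque": joint torques, N m; "tcp_pos": TCP position; "eef_rot": TCP orientation; "contact_force": force on the tool from outside, world axes, zero at the start; "moment": the same for the moment, N m; "gripper_width": finger opening in m.
Only numpy, scipy, OpenCV 4.12 (cv2) and the standard library are available. Lean on these libraries where they do the work, as an engineer would, in place of code of your own. Each camera call takes 0.05 s, during which the arm holds its last target.

## Working session

There is one attempt and no reset: what is moved stays moved. The work goes in short steps, Python scripts to look and compute and a tool call to move; the robot and the scene stay as the last step left them, time stands still between calls to the robot, and variables do not carry over. Pictures are saved under pics/ and viewed, and the job is handed in when it is done.

Besides the shell and the picture viewer there is one more tool, called as name(argument=value, ...) on one line, values as JSON. apply_moves: Moves the arm, as the interface text tells. Shift numbers are shares of 0.1 m and turn numbers shares of 1.5 rad, none past 1 either way. Its arguments: {"type":"object","properties":{"slide":{"type":"array"},"turn":{"type":"array"},"jaw":{"type":"array"},"newtons":{"type":"number"}},"required":["slide","turn","jaw"]}

```bash
ls; mkdir -p pics; cat > h.py <<'E'
from plant import r
import numpy as np, cv2
def cap(n,f=None):
    c=r.capture(n)
    if f: cv2.imwrite('pics/'+f+'.png',c['pixels'])
    return c
def w(c,u,v,z=None,d=None):
    R=cv2.Rodrigues(np.array(c['rvec'],float))[0];t=np.array(c['tvec'],float).ravel()
    ray=np.array([(u-c['cx'])/c['fx'],(v-c['cy'])/c['fy'],1.])
    o=-R.T@t; D=R.T@ray
    s=(z-o[2])/D[2] if z is not None else d
    return o+s*D
def cloud(c):
    R=cv2.Rodrigues(np.array(c['rvec'],float))[0];t=np.array(c['tvec'],float).ravel()
    v,u=np.mgrid[:480,:640];d=c['depth']
    P=np.stack([(u-c['cx'])/c['fx']*d,(v-c['cy'])/c['fy']*d,d],-1)
    X=(P-t)@R; X[d==0]=np.nan
    return X
E
python3 - <<'E'
from h import *
for n in("scene","top","wrist"):
    c=cap(n,n+"0"); print(n,c['fx'],w(c,320,240,d=0))
    np.savez('pics/%s0.npz'%n,**c)
print(r.get_state())
E
```

```text
pics
scene 435.66460853398195 [1.28700908 0.0073994  0.54045687]
top 503.68960822656214 [ 0.55636743 -0.00350959  1.00842972]
wrist 331.67550195967544 [ 0.11461168 -0.66900276  0.38459455]
{'time_s': 0.15, 'joints': array([-5.75758073e+01,  2.05832783e+01,  6.45707167e-01, -1.52089225e-02,
       -7.01360775e+01, -1.65053095e+01]), 'qd': array([ 0.01829024, -0.12217268,  0.17472691,  0.03183693, -0.01115983,
        0.07140345]), 'joint_torque': array([-3.02579348e-03, -5.83273137e+01,  2.93292421e+01,  7.00110197e+00,
        8.87241651e-03, -1.06548375e-04]), 'tcp_pos': array([ 0.18499868, -0.64878338,  0.23982084]), 'eef_rot': array([ 1.79925324e+02, -7.21583111e-03, -1.64086289e+02]), 'contact_force': array([-0.87192445, -0.59629923,  0.61675864]), 'moment': array([ 0.05124799,  0.06650626, -0.01261189]), 'gripper_width': 0.08741523164809976}
```

View pics/top0.png

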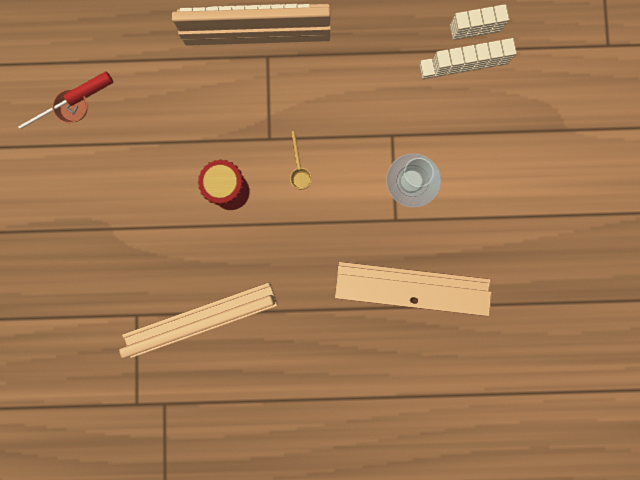

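View pics/scene0.png

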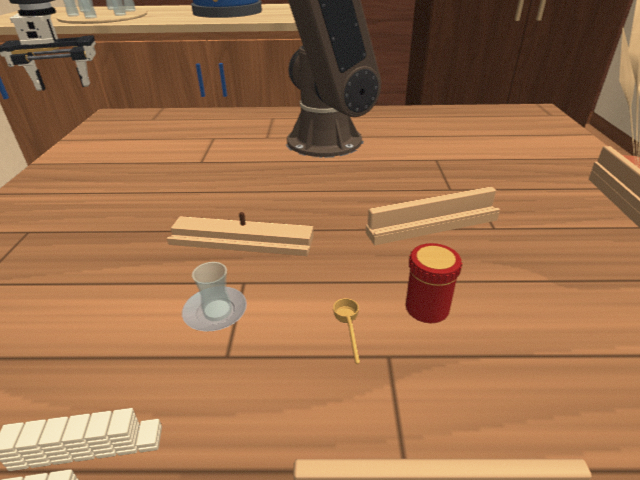

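View pics/wrist0.png

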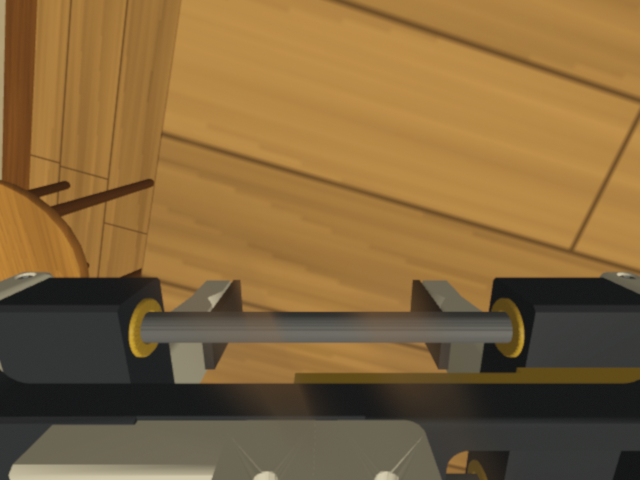

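```bash
python3 - <<'E'
from h import *
c=dict(np.load('pics/top0.npz'));X=cloud(c)
im=c['pixels']
cv2.imwrite('pics/z1.png',np.hstack([cv2.resize(im[270:370,110:290],None,fx=2.2,fy=2.2,interpolation=2),cv2.resize(im[250:350,330:500],None,fx=2.2,fy=2.2,interpolation=2)]))
s=dict(np.load('pics/scene0.npz'));cv2.imwrite('pics/z2.png',cv2.resize(s['pixels'][180:270,160:510],None,fx=2.2,fy=2.2,interpolation=2))
for (a,b,e,f) in((110,290,270,370),(330,500,250,330)):
  Z=X[e:f,a:b]; z=Z[...,2].ravel(); print(np.histogram(z[np.isfinite(z)],bins=np.arange(-.01,.1,.004)))
  for v in range(e,f,8): print(v,[int(1000*q) if np.isfinite(q) else -99 for q in X[v,a:b:10,2]])
Y=cloud(s)
for v in range(185,260,6): print(v,[int(1000*q) if np.isfinite(q) else -99 for q in Y[v,165:510:14,2]])
E
```

```text
(array([  22, 3281, 9702,  965,    8,    5,   58,  948,  572,  416,  201,
          2,    2,    4,    2,    1,    2,  132, 1121,  476,    1,    0,
          0,    0,    0,    0,    0]), array([-0.01 , -0.006, -0.002,  0.002,  0.006,  0.01 ,  0.014,  0.018,
        0.022,  0.026,  0.03 ,  0.034,  0.038,  0.042,  0.046,  0.05 ,
        0.054,  0.058,  0.062,  0.066,  0.07 ,  0.074,  0.078,  0.082,
        0.086,  0.09 ,  0.094,  0.098]))
270 [0, -2, -1, -3, -3, 0, 0, 0, -2, 0, 0, 1, 0, 1, 1, 1, 1, 3]
278 [-2, 0, 0, 1, 0, 1, 0, -2, -99, 0, -1, -1, 0, -1, 0, -2, 0, -3]
286 [0, -2, 0, -2, -1, 1, -1, 0, -1, 3, -3, 0, 0, -1, 0, 30, 19, 0]
294 [0, 0, 0, -2, 1, 0, 0, -2, -3, 0, 0, 1, 0, 30, 18, 18, 21, -1]
302 [-1, 0, 1, 0, 1, 0, -2, 0, 0, 2, 1, 30, 22, 21, 66, 66, 67, -2]
310 [0, 0, -2, -2, -2, -2, -2, 0, 30, 28, 19, 20, 64, 65, 64, 22, 0, 0]
318 [1, 1, -1, 0, 0, -3, 31, 22, 23, 24, 65, 66, 65, 21, -2, 0, 0, 0]
326 [-2, -1, -4, 0, 29, 18, 20, 24, 66, 63, 64, 0, 0, 0, 0, 0, 1, 0]
334 [0, -3, 32, 22, 21, 66, 65, 66, 61, -2, 0, 0, 0, 2, 0, 2, 0, -2]
342 [-1, 0, 19, 66, 68, 65, 21, -2, -1, -2, -
[... 1862 characters left out ...]
6, 31, 21, 29, 26, 19, 0]
221 [0, 27, 25, 27, 26, 26, 27, -1, -2, 0, -1, 0, 0, 1, 0, 42, 36, 29, 21, 29, 27, 18, 9, 1, 0]
227 [-1, 28, 28, 27, 27, 26, 28, 27, 26, 26, 25, 0, 0, -1, -2, 26, 20, 29, 23, 17, 8, 0, 0, 0, -1]
233 [0, 14, 17, 20, 22, 24, 26, 26, 27, 28, 28, 0, 0, -1, -99, 30, -99, 15, 8, 0, -1, 0, 0, 0, -1]
239 [-1, 15, 19, 8, 10, 10, 12, 15, 17, 22, 25, -1, 0, 2, 0, 13, 5, 0, 0, -1, -1, 1, 0, 0, 0]
245 [0, 0, 4, 9, 8, 13, 15, 16, 17, 8, 9, -1, -2, 0, 0, -99, 0, 1, -1, 112, -1, 0, 0, 1, -2]
251 [0, -1, -1, -1, -1, 0, -2, 3, 7, 8, 11, 0, 0, 0, 0, 0, 0, 0, 111, 112, 111, 0, 0, -3, 0]
257 [-1, -1, 0, -1, -2, -1, -1, 0, 0, -2, -1, -1, -1, 0, 0, 0, -1, -1, 111, 112, 111, 112, -1, 0, 0]
```

View pics/z1.png

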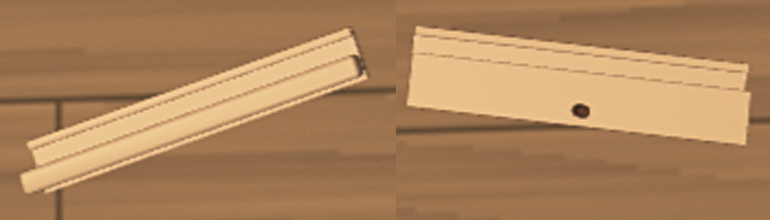

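View pics/z2.png

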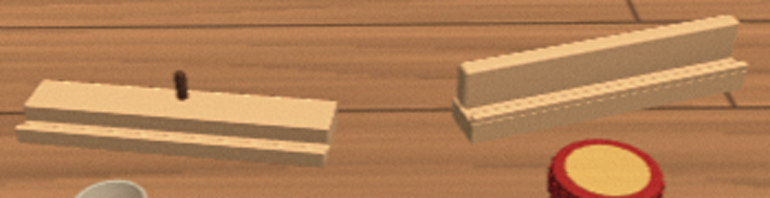

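```bash
cat >> h.py <<'E'
def rect(P):
    q=cv2.minAreaRect((P[:,:2]*1000).astype(np.float32)); b=cv2.boxPoints(q)
    (cx,cy),(a,bb),_=q
    e=b[1]-b[0]; f=b[2]-b[1]; L=e if np.hypot(*e)>np.hypot(*f) else f
    if L[1]<0:L=-L
    return np.round([cx,cy,a,bb,np.degrees(np.arctan2(L[1],L[0]))],2), P[:,2].mean()
E
python3 - <<'E'
from h import *
for n,bu,bl in(('top',(110,290,270,370),(330,500,250,330)),('scene',(360,510,180,245),(160,320,205,260))):
    c=dict(np.load('pics/%s0.npz'%n));X=cloud(c)
    for nm,b,zr in(('rest',bu,(.060,.071)),('deck',bl,(.024,.032))):
        Z=X[b[2]:b[3],b[0]:b[1]]
        m=(Z[...,2]>zr[0])&(Z[...,2]<zr[1]); m=cv2.morphologyEx(m.astype(np.uint8),cv2.MORPH_OPEN,np.ones((2,2)))>0
        P=Z[m]; P=P[np.isfinite(P).all(1)]; print(n,nm,len(P),rect(P))
        # pca
        q=P[:,:2]; e=np.linalg.svd(q-q.mean(0),full_matrices=0)[2][0]; print('  pca',q.mean(0).round(4),np.degrees(np.arctan2(*(e*np.sign(e[1]))[::-1])))
    # dowel dark
    g=c['pixels'].max(2)[bl[2]-5:bl[3],bl[0]:bl[1]]; k=(g<75).astype(np.uint8)
    nn,l,st,ce=cv2.connectedComponentsWithStats(k)
    for i in range(1,nn):
        if st[i,4]>8:
            u,v=ce[i]+[bl[0],bl[2]-5]; print(' dark',st[i],u,v,w(c,u,v,z=.055))
            if n=='scene':
               for z in(.05,.054,.058): print('  topmid',z,w(c,u,bl[2]-5+st[i,1]+2,z=z))
            ys,xs=np.nonzero(l==i); P=X[bl[2]-5:bl[3],bl[0]:bl[1]][ys,xs]; print(np.nanmax(P[:,2]),np.round(P[P[:,2]>.045].mean(0),4) )
E
```

```text
top rest 1703 (array([468.32, 247.6 ,  20.68, 324.5 , 107.86]), np.float64(0.05985812455417135))
  pca [0.4724 0.2361] 107.94829025579662
top deck 3523 (array([ 517.09, -181.44,  309.83,   48.92,   81.75]), np.float64(0.02587433280853216))
  pca [ 0.5183 -0.1762] 81.83450949161374
 dark [81 53  4  5 11] 412.27272727272725 299.8181818181818 [ 0.51138133 -0.16868958  0.055     ]
0.057770227863040376 [ 0.5114 -0.1695  0.0515]
scene rest 808 (array([455.64, 281.77,  73.01, 387.6 , 119.58]), np.float64(0.06298542851193521))
  pca [0.4826 0.2343] 108.25834861106266
scene deck 1839 (array([ 523.26, -169.55,  295.39,   48.79,   81.66]), np.float64(0.02676572324145916))
  pca [ 0.5269 -0.1666] 81.84353014068121
 dark [80 14  4 11 34] 241.6470588235294 218.97058823529412 [ 0.53434479 -0.16664102  0.055     ]
  topmid 0.05 [ 0.51508761 -0.17021419  0.05      ]
  topmid 0.054 [ 0.52138314 -0.16876564  0.054     ]
  topmid 0.058 [ 0.52767867 -0.16731708  0.058     ]
0.05471583958065185 [ 0.5155 -0.1709  0.0501]
```

apply_moves(slide=[[0, 0, 0], [0, 0, 0], [0, 0, 0], [0, 0, 0], [0, 0, 0], [0, 0, 0], [0, 0, 0], [0, 0, 0]], turn=[[0, 0, -0.096], [0, 0, -0.096], [0, 0, -0.096], [0, 0, -0.096], [0, 0, -0.096], [0, 0, -0.096], [0, 0, -0.096], [0, 0, -0.096]], jaw=[1, 1, 1, 1, 1, 1, 1, 1], newtons=20)

```text
time_s: 0.95
tcp_pos: [0.185, -0.6489, 0.2402]
eef_rot: [180.0, 0.0, -97.7]
contact_force: [-0.6, 0.2, -0.1]
gripper_width: 0.0294
```

```bash
cat >> h.py <<'E'
from scipy.spatial.transform import Rotation as Ro
def need(target,yaw=None):
    s=r.get_state(); R=Ro.from_euler('xyz',s['eef_rot'],degrees=True)
    print('tcp',s['tcp_pos'].round(4),'rot',s['eef_rot'].round(2),'F',s['contact_force'].round(1),'M',s['moment'].round(2),'w',round(s['gripper_width'],4),'t',round(s['time_s'],2))
    d=R.inv().apply(np.array(target)-s['tcp_pos']); print('slide total (frac of .1m)',(d/.1).round(3))
    if yaw is not None:
        print('turn frac total',((R.inv()*Ro.from_euler('xyz',[180,0,yaw],degrees=True)).as_rotvec()/1.5).round(4))
E
python3 - <<'E'
from h import *
need([.52,-.09,.24],-98.2)
E
```

```text
tcp [ 0.185  -0.6489  0.2402] rot [ 1.7998e+02  4.0000e-02 -9.7740e+01] F [-0.6  0.2 -0.1] M [0.04 0.08 0.04] w 0.0294 t 0.95
slide total (frac of .1m) [-5.989e+00 -2.566e+00  5.000e-03]
turn frac total [0.0002 0.0004 0.0053]
```

apply_moves(slide=[[-0.37, -0.16, 0], [-0.37, -0.16, 0], [-0.37, -0.16, 0], [-0.37, -0.16, 0], [-0.37, -0.16, 0], [-0.37, -0.16, 0], [-0.37, -0.16, 0], [-0.37, -0.16, 0]], turn=[[0, 0, 0.005], [0, 0, 0], [0, 0, 0], [0, 0, 0], [0, 0, 0], [0, 0, 0], [0, 0, 0], [0, 0, 0]], jaw=[1, 1, 1, 1, 1, 1, 1, 1])

```text
time_s: 1.75
tcp_pos: [0.3557, -0.3736, 0.2405]
eef_rot: [-180.0, 0.0, -98.5]
contact_force: [0.9, 0.3, 0.5]
gripper_width: 0.0007
```

apply_moves(slide=[[-0.37, -0.16, 0], [-0.37, -0.16, 0], [-0.37, -0.16, 0], [-0.37, -0.16, 0], [-0.37, -0.16, 0], [-0.37, -0.16, 0], [-0.37, -0.16, 0], [0, 0, 0]], turn=[[0, 0, 0], [0, 0, 0], [0, 0, 0], [0, 0, 0], [0, 0, 0], [0, 0, 0], [0, 0, 0], [0, 0, 0]], jaw=[1, 1, 1, 1, 1, 1, 1, 1])

```text
time_s: 2.55
tcp_pos: [0.5063, -0.1324, 0.2403]
eef_rot: [-180.0, 0.0, -98.3]
contact_force: [-0.6, -0.2, 0.1]
gripper_width: 0.0006
```

```bash
python3 - <<'E'
from h import *
need([.52,-.09,.24],-98.2)
c=cap('wrist','wr1'); np.savez('pics/wr1.npz',**c); print(w(c,320,240,d=0),w(c,320,240,z=.028))
E
```

```text
tcp [ 0.5063 -0.1324  0.2403] rot [-1.7999e+02  1.0000e-02 -9.8300e+01] F [-0.6 -0.2  0.1] M [-0.01  0.16  0.01] w 0.0006 t 2.55
slide total (frac of .1m) [-0.44  -0.074  0.003]
turn frac total [-0.0001  0.0001 -0.0012]
[ 0.49516683 -0.20446718  0.3851182 ] [ 0.51562989 -0.11089826  0.028     ]
```

View pics/wr1.png

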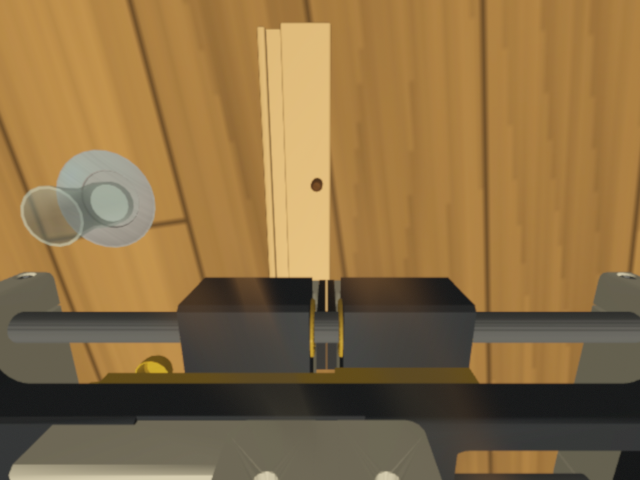

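```bash
python3 - <<'E'
from h import *
c=dict(np.load('pics/wr1.npz')); X=cloud(c); im=c['pixels']
cv2.imwrite('pics/z3.png',cv2.resize(im[165:205,295:340],None,fx=12,fy=12,interpolation=0))
k=im.max(2)<110; k[:165]=0;k[205:]=0;k[:,:300]=0;k[:,326:]=0
ys,xs=np.nonzero(k); print(len(xs),xs.min(),xs.max(),ys.min(),ys.max())
for z in(.028,.05,.058): print(z,w(c,317,184.5,z=z))
P=X[k];P=P[np.isfinite(P).all(1)];print(np.percentile(P[:,2],[5,25,50,75,95]),'top',P[P[:,2]>.045].mean(0))
Z=X[15:275,240:340];m=(Z[...,2]>.0225)&(Z[...,2]<.033)
m=cv2.morphologyEx(m.astype(np.uint8),cv2.MORPH_OPEN,np.ones((3,3)))>0
P=Z[m];print(rect(P),np.median(P[:,2]))
# edges: per-row left/right of deck
g=im.astype(int)
E
```

```text
58 312 321 179 189
0.028 [ 0.50959811 -0.17182918  0.028     ]
0.05 [ 0.50870908 -0.17383982  0.05      ]
0.058 [ 0.5083858  -0.17457096  0.058     ]
[0.04245058 0.05426334 0.05595118 0.05698583 0.05766127] top [ 0.50890998 -0.17547745  0.05573112]
(array([ 516.07, -197.56,  252.93,   47.96,   81.81]), np.float64(0.028770819297542716)) 0.028779993309540362
```

View pics/z3.png

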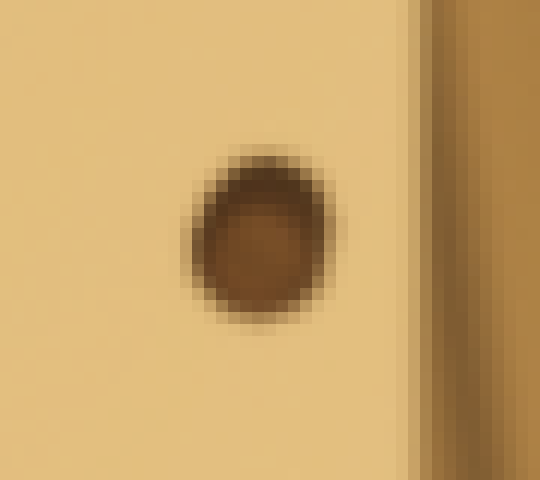

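```bash
python3 - <<'E'
from h import *
need([.5088,-.172,.09],-98.2)
E
```

```text
tcp [ 0.5051 -0.1337  0.2402] rot [179.96  -0.   -98.33] F [-0. -1.  1.] M [-0.02  0.15 -0.  ] w 0.0 t 2.6
slide total (frac of .1m) [ 0.373 -0.093  1.501]
turn frac total [ 0.0004 -0.     -0.0015]
```

apply_moves(slide=[[0.124, -0.031, 0.3], [0.124, -0.031, 0.3], [0.124, -0.031, 0.3], [0, 0, 0.3], [0, 0, 0.2], [0, 0, 0.1], [0, 0, 0], [0, 0, 0]], turn=[[0, 0, 0], [0, 0, 0], [0, 0, 0], [0, 0, 0], [0, 0, 0], [0, 0, 0], [0, 0, 0], [0, 0, 0]], jaw=[1, 1, 1, 1, 1, 1, 1, 1])

```text
time_s: 3.4
tcp_pos: [0.5084, -0.1741, 0.0914]
eef_rot: [-180.0, -0.0, -98.5]
contact_force: [0.0, 0.4, 0.6]
gripper_width: 0.0005
```

```bash
python3 - <<'E'
from h import *
need([.5088,-.172,.058],-98.2)
c=cap('wrist'); s=cap('scene');t=cap('top')
cv2.imwrite('pics/a2.png',np.hstack([c['pixels'][150:450,120:520],cv2.resize(s['pixels'][150:270,140:300],(400,300))]))
cv2.imwrite('pics/a3.png',cv2.resize(t['pixels'][230:350,330:500],None,fx=4,fy=4))
E
```

```text
tcp [ 0.5084 -0.1741  0.0914] rot [-1.7995e+02 -1.0000e-02 -9.8510e+01] F [0.  0.4 0.6] M [0.01 0.06 0.04] w 0.0005 t 3.4
slide total (frac of .1m) [-0.021 -0.001  0.334]
turn frac total [-0.0006 -0.0001 -0.0036]
```

View pics/a2.png

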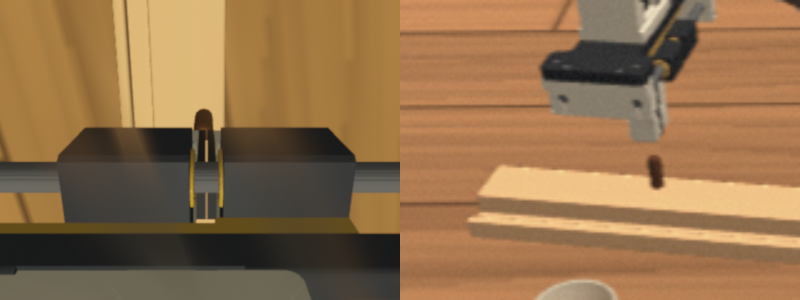

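apply_moves(slide=[[-0.02, 0, 0.1], [-0.01, 0, 0.06], [0, 0, 0.04], [0, 0, 0.04], [0, 0, 0.03], [0, 0, 0.02], [0, 0, 0.02], [0, 0, 0]], turn=[[0, 0, 0], [0, 0, 0], [0, 0, 0], [0, 0, 0], [0, 0, 0], [0, 0, 0], [0, 0, 0], [0, 0, 0]], jaw=[1, 1, 1, 1, 1, 1, 1, 1])

```text
time_s: 4.35
tcp_pos: [0.5082, -0.1706, 0.0595]
eef_rot: [180.0, -0.0, -98.5]
contact_force: [-2.1, 2.1, 5.8]
gripper_width: 0.0006
```

```bash
python3 - <<'E'
from h import *
need([.5088,-.172,.058],-98.2)
E
```

```text
tcp [ 0.5082 -0.1706  0.0595] rot [ 1.7996e+02 -1.0000e-02 -9.8490e+01] F [-2.1  2.1  5.8] M [0.76 0.82 0.05] w 0.0006 t 4.35
slide total (frac of .1m) [ 0.013 -0.008  0.015]
turn frac total [ 0.0005 -0.0001 -0.0034]
```

Pushing; continue in small steps until the force rises sharply.

apply_moves(slide=[[0, 0, 0.01], [0, 0, 0.01], [0, 0, 0]], turn=[[0, 0, 0], [0, 0, 0], [0, 0, 0]], jaw=[1, 1, 1])

```text
time_s: 4.65
tcp_pos: [0.5082, -0.1706, 0.058]
eef_rot: [180.0, -0.0, -98.5]
contact_force: [-3.4, 1.8, 9.2]
gripper_width: 0.0004
```

apply_moves(slide=[[0, 0, 0.01], [0, 0, 0.01], [0, 0, 0]], turn=[[0, 0, 0], [0, 0, 0], [0, 0, 0]], jaw=[1, 1, 1])

```text
time_s: 4.95
tcp_pos: [0.5085, -0.1707, 0.0574]
eef_rot: [-180.0, -0.0, -98.4]
contact_force: [-8.3, 4.9, 24.7]
gripper_width: 0.0005
```

apply_moves(slide=[[0, 0, -0.1], [0, 0, -0.3], [-0.15, 0, -0.3], [-0.15, 0, -0.3], [0, 0, 0], [0, 0, 0], [0, 0, 0]], turn=[[0, 0, 0], [0, 0, 0], [0, 0, 0], [0, 0, 0], [0, 0, 0], [0, 0, 0], [0, 0, 0]], jaw=[1, 1, 1, 0, 0, 0, 0])

```text
time_s: 5.65
tcp_pos: [0.5122, -0.1412, 0.1546]
eef_rot: [179.9, -0.0, -98.5]
contact_force: [-0.4, -0.1, -0.3]
gripper_width: 0.027
```

```bash
python3 - <<'E'
from h import *
need([.48,.232,.2],-72)
c=cap('wrist','wr2'); np.savez('pics/wr2.npz',**c)
t=cap('top','top2'); np.savez('pics/top2.npz',**t)
s=cap('scene','sc2');np.savez('pics/sc2.npz',**s)
cv2.imwrite('pics/z4.png',np.hstack([cv2.resize(c['pixels'][100:270,240:360],None,fx=3,fy=3),cv2.resize(s['pixels'][195:265,160:320],(400,510)) ]))
E
```

```text
tcp [ 0.5122 -0.1412  0.1546] rot [179.91  -0.   -98.52] F [-0.4 -0.1 -0.3] M [0.01 0.13 0.03] w 0.027 t 5.65
slide total (frac of .1m) [-3.643  0.872 -0.453]
turn frac total [ 1.000e-03  2.000e-04 -3.086e-01]
```

View pics/z4.png

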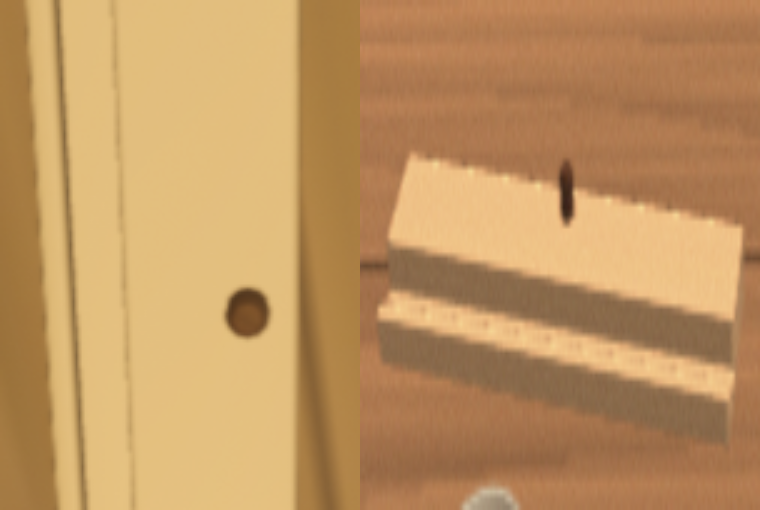

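View pics/wr2.png

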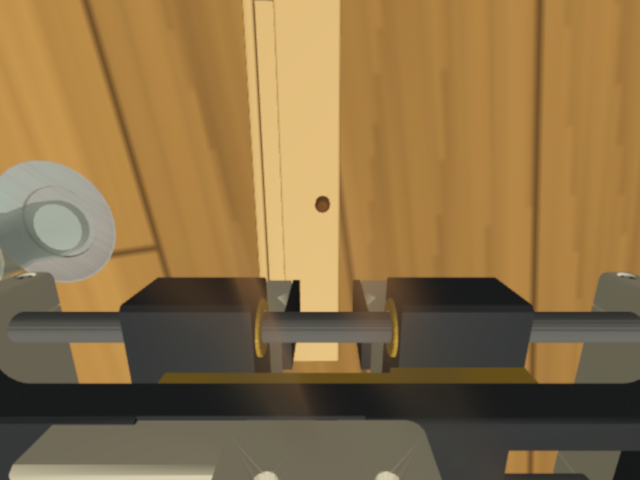

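```bash
python3 - <<'E'
from h import *
for n,b in(('wr2',(185,225,300,335)),('top2',(288,312,400,425)),('sc2',(210,235,230,260))):
    c=dict(np.load('pics/%s.npz'%n)); X=cloud(c); im=c['pixels']
    k=im.max(2)[b[0]:b[1],b[2]:b[3]]<(115 if n!='sc2' else 100)
    ys,xs=np.nonzero(k); ys=ys+b[0];xs=xs+b[2]
    P=X[ys,xs];P=P[np.isfinite(P).all(1)]
    u,v=xs.mean(),ys.mean()
    print(n,len(xs),(u,v),(xs.min(),xs.max(),ys.min(),ys.max()),'z pct',np.percentile(P[:,2],[50,90,98]).round(4),w(c,u,v,z=.042).round(4), 'cloudtop',P[P[:,2]>.038].mean(0).round(4))
    if n=='sc2': print(w(c,u,ys.min()+1,z=.044), w(c,u,v,z=.036))
c=dict(np.load('pics/wr2.npz'));X=cloud(c)
Z=X[5:270,230:345];m=(Z[...,2]>.0225)&(Z[...,2]<.033)
m=cv2.morphologyEx(m.astype(np.uint8),cv2.MORPH_OPEN,np.ones((3,3)))>0
P=Z[m];print(rect(P))
E
```

```text
wr2 95 (np.float64(321.7263157894737), np.float64(202.02105263157895)) (np.int64(316), np.int64(328), np.int64(197), np.int64(210)) z pct [0.0431 0.0445 0.0454] [ 0.5096 -0.1758  0.042 ] cloudtop [ 0.5095 -0.1755  0.043 ]
top2 590 (np.float64(411.9186440677966), np.float64(299.3152542372881)) (np.int64(400), np.int64(424), np.int64(288), np.int64(311)) z pct [0.5541 0.559  0.5603] [ 0.5117 -0.1703  0.042 ] cloudtop [ 0.5354 -0.0821  0.5533]
sc2 27 (np.float64(242.22222222222223), np.float64(221.0)) (np.int64(240), np.int64(244), np.int64(218), np.int64(224)) z pct [0.0377 0.0427 0.0435] [ 0.5221 -0.1689  0.042 ] cloudtop [ 0.5144 -0.1706  0.0412]
[ 0.51742143 -0.16935081  0.044     ] [ 0.51284925 -0.17099576  0.036     ]
(array([ 513.4 , -215.18,  199.36,   48.12,   81.71]), np.float64(0.028742638671633028))
```

apply_moves(slide=[[0, 0, -0.36], [0, 0, -0.36], [0, 0, -0.36], [0, 0, -0.36], [0, 0, 0]], turn=[[0, 0, -0.077], [0, 0, -0.077], [0, 0, -0.077], [0, 0, -0.077], [0, 0, 0]], jaw=[0, 0, 0, 0, 0])

```text
time_s: 6.3
tcp_pos: [0.515, -0.1418, 0.3043]
eef_rot: [-179.6, -0.2, -71.8]
contact_force: [-0.1, -0.5, -0.3]
gripper_width: 0.0789
```

```bash
python3 - <<'E'
from h import *
need([.455,.29,.30],-72.1)
E
```

```text
tcp [ 0.515  -0.1418  0.3043] rot [-179.62   -0.19  -71.83] F [-0.1 -0.5 -0.3] M [ 0.02  0.13 -0.  ] w 0.0789 t 6.3
slide total (frac of .1m) [-4.29  -0.776  0.034]
turn frac total [-0.0045 -0.0022  0.0032]
```

apply_moves(slide=[[-0.43, -0.078, 0], [-0.43, -0.078, 0], [-0.43, -0.078, 0], [-0.43, -0.078, 0], [-0.43, -0.078, 0], [-0.43, -0.078, 0], [-0.43, -0.078, 0], [-0.43, -0.078, 0]], turn=[[0, 0, 0.003], [0, 0, 0], [0, 0, 0], [0, 0, 0], [0, 0, 0], [0, 0, 0], [0, 0, 0], [0, 0, 0]], jaw=[0, 0, 0, 0, 0, 0, 0, 0])

```text
time_s: 7.1
tcp_pos: [0.4669, 0.207, 0.2987]
eef_rot: [179.9, -0.0, -72.3]
contact_force: [1.1, 0.6, 0.1]
gripper_width: 0.0879
```

apply_moves(slide=[[-0.43, -0.078, 0], [-0.43, -0.078, 0], [0, 0, 0], [0, 0, 0], [0, 0, 0]], turn=[[0, 0, 0], [0, 0, 0], [0, 0, 0], [0, 0, 0], [0, 0, 0]], jaw=[0, 0, 0, 0, 0])

```text
time_s: 7.6
tcp_pos: [0.4562, 0.2915, 0.2988]
eef_rot: [179.9, -0.0, -72.3]
contact_force: [-0.3, -0.0, -0.1]
gripper_width: 0.0874
```

```bash
python3 - <<'E'
from h import *
need([.47,.236,.12],-72.1)
c=cap('wrist','wr3'); np.savez('pics/wr3.npz',**c)
X=cloud(c)
Z=X[:330,120:520];m=(Z[...,2]>.059)&(Z[...,2]<.075)
m=cv2.morphologyEx(m.astype(np.uint8),cv2.MORPH_OPEN,np.ones((3,3)))>0
n,l,st,ce=cv2.connectedComponentsWithStats(m.astype(np.uint8))
i=1+np.argmax(st[1:,4]); P=Z[l==i]; print(st[i],rect(P))
q=P[:,:2]; e=np.linalg.svd(q-q.mean(0),full_matrices=0)[2][0]; print(q.mean(0),np.degrees(np.arctan2(*(e*np.sign(e[1]))[::-1])))
E
```

```text
tcp [0.4562 0.2915 0.2988] rot [ 1.7993e+02 -4.0000e-02 -7.2330e+01] F [-0.3 -0.  -0.1] M [0.05 0.09 0.07] w 0.0874 t 7.6
slide total (frac of .1m) [0.57  0.035 1.789]
turn frac total [ 0.0008 -0.0005 -0.0027]
[ 195   12   20  279 5015] (array([473.36, 237.39,  19.82, 298.14, 107.95]), np.float64(0.06636818811227171))
[0.4776857  0.22312603] 107.89452803601102
```

View pics/wr3.png

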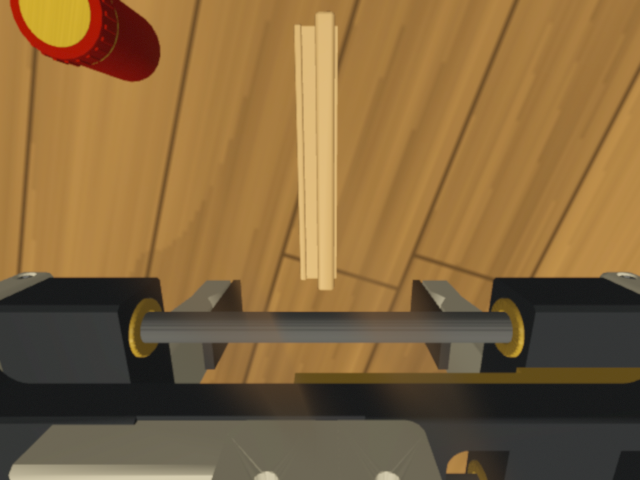

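```bash
python3 - <<'E'
from h import *
need([.4733,.2373,.05],-72.05)
E
```

```text
tcp [0.4563 0.2913 0.2992] rot [ 1.7996e+02 -3.0000e-02 -7.2360e+01] F [ 0.2 -0.4 -0.3] M [-0.06  0.17 -0.  ] w 0.0877 t 7.65
slide total (frac of .1m) [0.565 0.    2.492]
turn frac total [ 0.0004 -0.0003 -0.0036]
```

apply_moves(slide=[[0.19, 0, 0.3], [0.19, 0, 0.4], [0.185, 0, 0.4], [0, 0, 0.4], [0, 0, 0.4], [0, 0, 0.2], [0, 0, 0], [0, 0, 0]], turn=[[0, 0, -0.003], [0, 0, 0], [0, 0, 0], [0, 0, 0], [0, 0, 0], [0, 0, 0], [0, 0, 0], [0, 0, 0]], jaw=[0, 0, 0, 0, 0, 0, 0, 0])

```text
time_s: 8.45
tcp_pos: [0.4741, 0.2379, 0.0902]
eef_rot: [-180.0, -0.0, -72.1]
contact_force: [0.6, -0.0, 0.7]
gripper_width: 0.0876
```

```bash
python3 - <<'E'
from h import *
need([.4733,.2373,.05],-72.05)
c=cap('wrist','wr4'); t=cap('scene'); cv2.imwrite('pics/z5.png',cv2.resize(t['pixels'][120:250,340:520],None,fx=4,fy=4))
E
```

```text
tcp [0.4741 0.2379 0.0902] rot [-1.7998e+02 -2.0000e-02 -7.2090e+01] F [ 0.6 -0.   0.7] M [ 0.11  0.05 -0.01] w 0.0876 t 8.45
slide total (frac of .1m) [0.003 0.01  0.402]
turn frac total [-0.0002 -0.0002 -0.0004]
```

View pics/wr4.png

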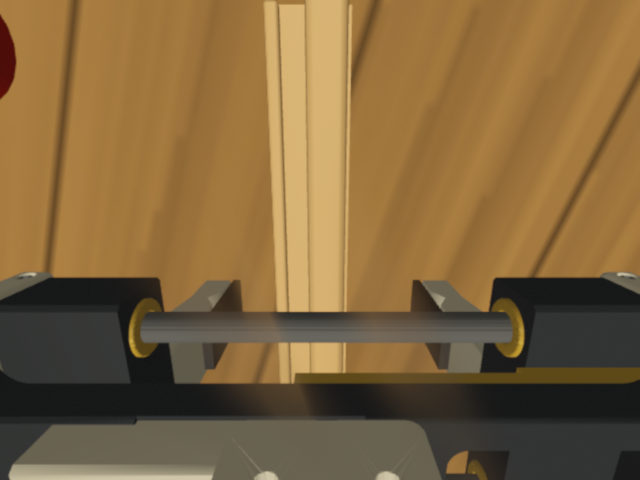

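View pics/z5.png

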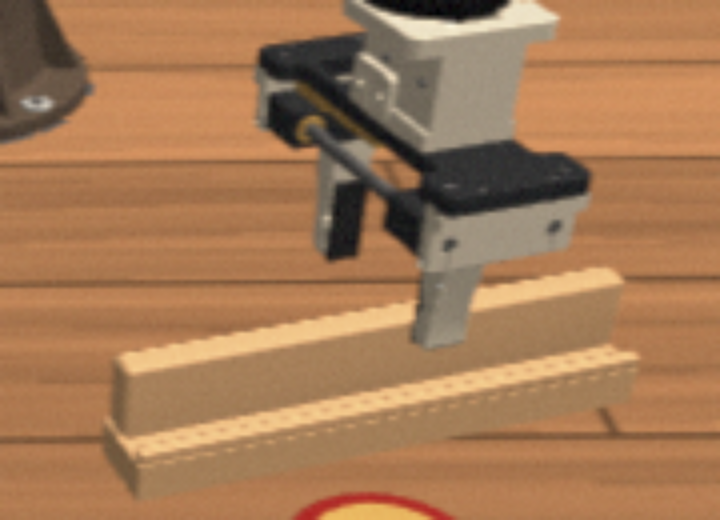

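```bash
python3 - <<'E'
from h import *
t=cap('scene');X=cloud(t)
for v in(188,192,196,200,204): print(v,[tuple(np.round(1000*X[v,u]).astype(int).tolist()) for u in range(442,462,3)])
E
```

```text
188 [(311, 302, 0), (312, 309, 0), (528, 248, 120), (540, 250, 126), (537, 257, 125), (534, 264, 123), (533, 270, 122)]
192 [(329, 298, -2), (520, 246, 106), (532, 248, 113), (536, 253, 115), (536, 259, 115), (533, 266, 113), (445, 302, 63)]
196 [(467, 258, 67), (521, 247, 98), (531, 250, 104), (533, 255, 105), (529, 262, 102), (530, 268, 103), (465, 297, 65)]
200 [(479, 255, 64), (527, 247, 92), (534, 250, 96), (529, 258, 93), (531, 263, 94), (525, 271, 91), (465, 299, 55)]
204 [(479, 257, 54), (529, 247, 84), (534, 252, 87), (532, 259, 85), (527, 266, 82), (469, 292, 47), (469, 299, 47)]
```

apply_moves(slide=[[0, 0, 0.15], [0, 0, 0.15], [0, 0, 0.1], [0, 0, 0], [0, 0, 0]], turn=[[0, 0, 0], [0, 0, 0], [0, 0, 0], [0, 0, 0], [0, 0, 0]], jaw=[0, 0, 0, 0, 0])

```text
time_s: 9.1
tcp_pos: [0.4739, 0.2388, 0.0502]
eef_rot: [-180.0, 0.0, -72.0]
contact_force: [0.7, 0.5, -0.4]
gripper_width: 0.0876
```

apply_moves(slide=[[0, 0, 0], [0, 0, 0], [0, 0, 0], [0, 0, 0], [0, 0, 0], [0, 0, 0], [0, 0, 0], [0, 0, 0]], turn=[[0, 0, 0], [0, 0, 0], [0, 0, 0], [0, 0, 0], [0, 0, 0], [0, 0, 0], [0, 0, 0], [0, 0, 0]], jaw=[1, 1, 1, 1, 1, 1, 1, 1], newtons=50)

```text
time_s: 9.9
tcp_pos: [0.4736, 0.2385, 0.0495]
eef_rot: [180.0, -0.0, -72.0]
contact_force: [-0.2, 0.2, -0.0]
gripper_width: 0.0295
```

apply_moves(slide=[[0, 0, 0], [0, 0, 0], [0, 0, 0], [0, 0, 0]], turn=[[0, 0, 0], [0, 0, 0], [0, 0, 0], [0, 0, 0]], jaw=[1, 1, 1, 1])

```text
time_s: 10.3
tcp_pos: [0.4737, 0.2386, 0.0496]
eef_rot: [-180.0, 0.0, -72.0]
contact_force: [1.1, 0.6, -0.4]
gripper_width: 0.0198
```

apply_moves(slide=[[0, 0, -0.05], [0, 0, -0.2], [0, 0, -0.4], [0, 0, -0.45], [0, 0, -0.1], [0, 0, 0], [0, 0, 0]], turn=[[0, 0, 0], [0, 0, 0], [0, 0, 0], [0, 0, 0], [0, 0, 0], [0, 0, 0], [0, 0, 0]], jaw=[1, 1, 1, 1, 1, 1, 1])

```text
time_s: 11.0
tcp_pos: [0.4724, 0.2377, 0.1682]
eef_rot: [179.9, -0.0, -72.1]
contact_force: [-0.2, -0.1, -5.7]
gripper_width: 0.0194
```

```bash
python3 - <<'E'
from h import *
need([.5095,-.173,.17],-98.2)
c=cap('wrist','wr5'); np.savez('pics/wr5.npz',**c); s=cap('scene','sc5');np.savez('pics/sc5.npz',**s)
cv2.imwrite('pics/z6.png',np.hstack([c['pixels'][:400,100:540],cv2.resize(s['pixels'][100:250,340:520],(360,400))]))
E
```

```text
tcp [0.4724 0.2377 0.1682] rot [ 1.7986e+02 -1.0000e-02 -7.2070e+01] F [-0.2 -0.1 -5.7] M [0.01 0.23 0.  ] w 0.0194 t 11.0
slide total (frac of .1m) [ 4.022  0.911 -0.015]
turn frac total [ 0.0015 -0.0005  0.304 ]
```

View pics/z6.png

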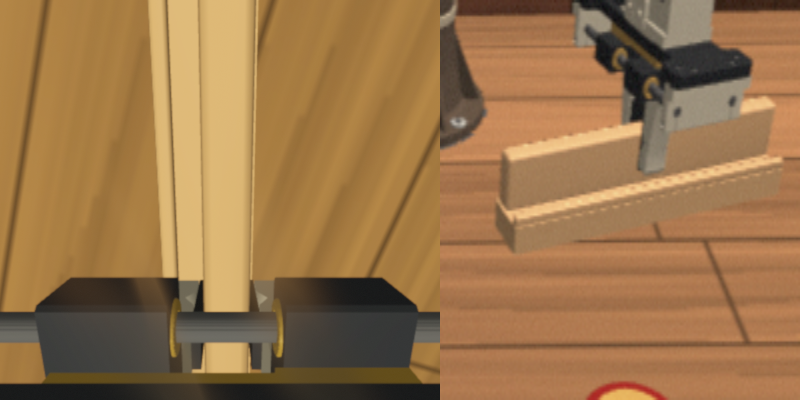

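apply_moves(slide=[[0.2, 0.05, 0], [0.42, 0.1, 0], [0.42, 0.1, 0], [0.42, 0.1, 0], [0.42, 0.1, 0], [0.42, 0.1, 0], [0.42, 0.1, 0], [0.42, 0.1, 0]], turn=[[0, 0, 0], [0, 0, 0], [0, 0, 0], [0, 0, 0], [0, 0, 0], [0, 0, 0], [0, 0, 0], [0, 0, 0]], jaw=[1, 1, 1, 1, 1, 1, 1, 1])

```text
time_s: 11.9
tcp_pos: [0.498, -0.0852, 0.168]
eef_rot: [179.8, 0.0, -72.0]
contact_force: [1.3, 0.3, -5.2]
gripper_width: 0.02
```

apply_moves(slide=[[0.42, 0.1, 0], [0.3, 0.05, 0], [0, 0, 0], [0, 0, 0], [0, 0, 0], [0, 0, 0], [0, 0, 0], [0, 0, 0]], turn=[[0, 0, 0], [0, 0, 0], [0, 0, 0.06], [0, 0, 0.08], [0, 0, 0.08], [0, 0, 0.08], [0, 0, 0], [0, 0, 0]], jaw=[1, 1, 1, 1, 1, 1, 1, 1])

```text
time_s: 12.7
tcp_pos: [0.5064, -0.1564, 0.1684]
eef_rot: [179.9, -0.0, -97.6]
contact_force: [0.6, 0.3, -5.4]
gripper_width: 0.0198
```

```bash
python3 - <<'E'
from h import *
need([.5097,-.172,.13],-98.2)
E
```

```text
tcp [ 0.5064 -0.1564  0.1684] rot [ 1.7987e+02 -2.0000e-02 -9.7620e+01] F [ 0.6  0.3 -5.4] M [ 0.04  0.07 -0.07] w 0.0198 t 12.7
slide total (frac of .1m) [ 0.15  -0.054  0.384]
turn frac total [ 0.0015 -0.0002  0.0067]
```

apply_moves(slide=[[0.075, -0.027, 0.15], [0.075, -0.027, 0.15], [0, 0, 0.08], [0, 0, 0], [0, 0, 0], [0, 0, 0]], turn=[[0, 0, 0.006], [0, 0, 0], [0, 0, 0], [0, 0, 0], [0, 0, 0], [0, 0, 0]], jaw=[1, 1, 1, 1, 1, 1])

```text
time_s: 13.3
tcp_pos: [0.5107, -0.1719, 0.1323]
eef_rot: [-179.9, 0.0, -98.3]
contact_force: [0.2, 0.1, -4.1]
gripper_width: 0.02
```

```bash
python3 - <<'E'
from h import *
need([.5097,-.172,.13],-98.2)
c=cap('wrist','wr6'); np.savez('pics/wr6.npz',**c); s=cap('scene','sc6');np.savez('pics/sc6.npz',**s)
t=cap('top','top6');np.savez('pics/top6.npz',**t)
cv2.imwrite('pics/z7.png',np.hstack([cv2.resize(t['pixels'][240:340,320:510],None,fx=2.1,fy=4),cv2.resize(s['pixels'][160:270,140:340],(400,400))]))
E
```

```text
tcp [ 0.5107 -0.1719  0.1323] rot [-179.93    0.    -98.28] F [ 0.2  0.1 -4.1] M [ 0.06  0.19 -0.05] w 0.02 t 13.3
slide total (frac of .1m) [0.003 0.01  0.023]
turn frac total [-0.0008  0.     -0.0009]
```

View pics/z7.png

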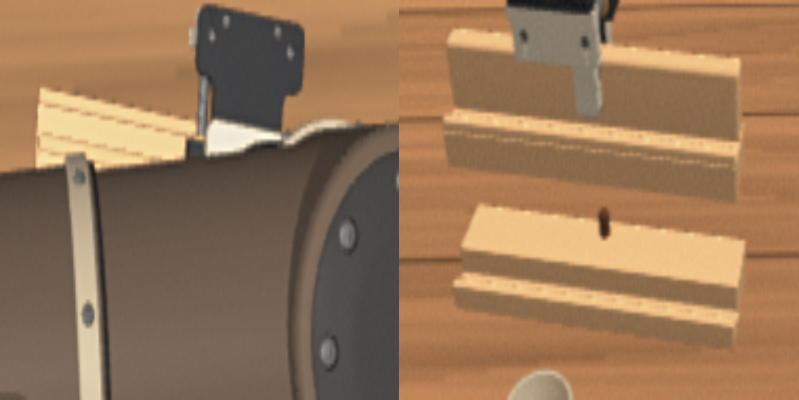

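View pics/wr6.png

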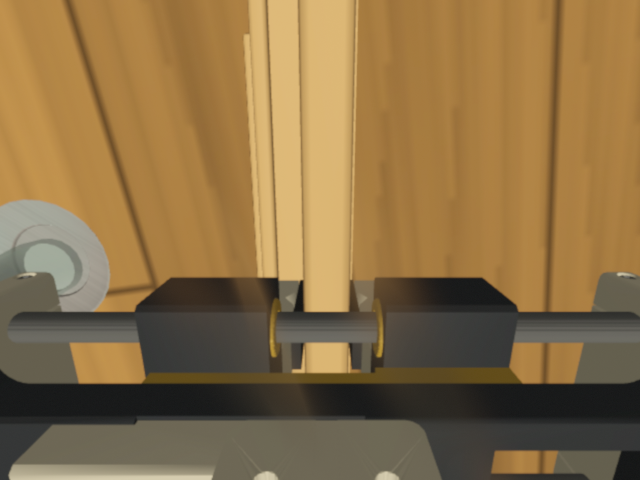

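```bash
python3 - <<'E'
from h import *
im=cv2.imread('pics/sc6.png')
def z(a,b): return cv2.resize(im[b:b+30,a:a+40],None,fx=10,fy=10,interpolation=cv2.INTER_NEAREST)
def g(x,a,b):
    for i in range(0,40,5): cv2.putText(x,str(a+i),(i*10,8),0,.3,(255,0,0),1)
    for i in range(0,30,5): cv2.putText(x,str(b+i),(0,i*10+8),0,.3,(255,0,0),1)
    return x
L=[(148,185),(290,195),(155,225),(285,230)]
q=[g(z(*p),*p) for p in L]
cv2.imwrite('pics/z8.png',np.vstack([np.hstack(q[:2]),np.hstack(q[2:])]))
E
```

```text
(no output)
```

View pics/z8.png

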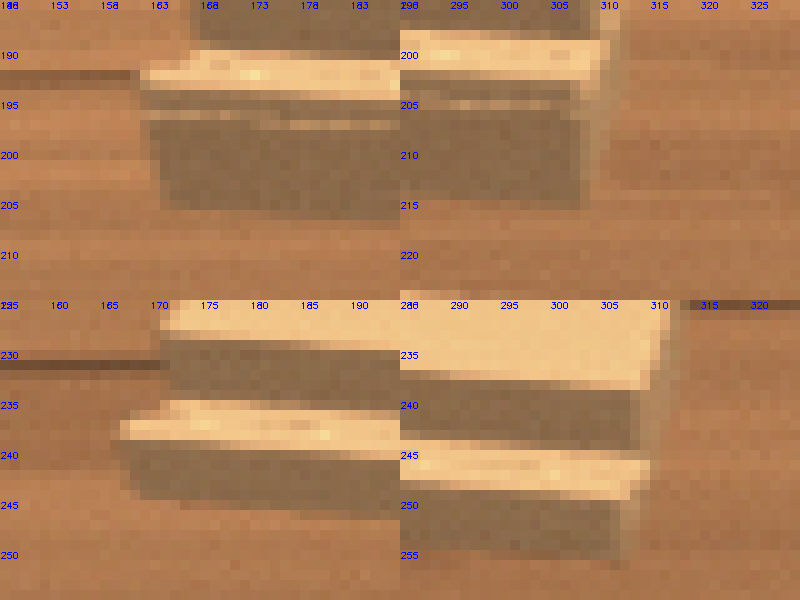

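```bash
python3 - <<'E'
from h import *
c=dict(np.load('pics/sc6.npz'))
a=[w(c,163.5,205.5,z=.0827),w(c,307.7,215.3,z=.0827)]; b=[w(c,170.5,228.3,z=.028),w(c,308.9,238.2,z=.028)]
for p in(a,b):
    d=p[1]-p[0]; print(np.round(p,4).tolist(),'mid',((p[0]+p[1])/2).round(4),'len',np.linalg.norm(d).round(4),'ang',np.degrees(np.arctan2(d[1],d[0])))
# wrist clouds: rest line & lower lip
c=dict(np.load('pics/wr6.npz'));X=cloud(c)
Z=X[3:265,230:380]
for zr in((.142,.156),(.098,.120),(.012,.022)):
    m=(Z[...,2]>zr[0])&(Z[...,2]<zr[1]);m=cv2.morphologyEx(m.astype(np.uint8),cv2.MORPH_OPEN,np.ones((3,3)))
    n,l,st,ce=cv2.connectedComponentsWithStats(m);i=1+np.argmax(st[1:,4]);P=Z[l==i];print(zr,len(P),rect(P))
E
```

```text
[[0.5242, -0.3251, 0.0827], [0.5659, -0.0288, 0.0827]] mid [ 0.5451 -0.1769  0.0827] len 0.2992 ang 82.00199687786413
[[0.5267, -0.3217, 0.028], [0.5664, -0.028, 0.028]] mid [ 0.5465 -0.1749  0.028 ] len 0.2964 ang 82.30026871720104
(0.142, 0.156) 13833 (array([ 499.02, -245.62,   95.01,   20.22,   81.59]), np.float64(0.14904490424674635))
(0.098, 0.12) 11833 (array([ 522.29, -249.52,  123.8 ,   21.34,   81.62]), np.float64(0.10851598991569539))
(0.012, 0.022) 1331 (array([ 555.05, -245.7 ,  167.8 ,    5.22,   81.72]), np.float64(0.01859720448359874))
```

apply_moves(slide=[[-0.01, 0.005, 0.15], [0, 0, 0.12], [0, 0, 0.05], [0, 0, 0.03], [0, 0, 0.03], [0, 0, 0.02], [0, 0, 0], [0, 0, 0]], turn=[[0, 0, 0], [0, 0, 0], [0, 0, 0], [0, 0, 0], [0, 0, 0], [0, 0, 0], [0, 0, 0], [0, 0, 0]], jaw=[1, 1, 1, 1, 1, 1, 1, 1])

```text
time_s: 14.25
tcp_pos: [0.51, -0.1711, 0.0918]
eef_rot: [-180.0, 0.0, -98.3]
contact_force: [-0.6, 0.0, -3.9]
gripper_width: 0.0199
```

```bash
python3 - <<'E'
from h import *
need([.511,-.171,.0836],-98.2)
E
```

```text
tcp [ 0.51   -0.1711  0.0918] rot [-179.98    0.    -98.33] F [-0.6  0.  -3.9] M [0.03 0.15 0.01] w 0.0199 t 14.25
slide total (frac of .1m) [-0.002 -0.009  0.082]
turn frac total [-0.0002  0.     -0.0016]
```

apply_moves(slide=[[0, 0, 0.02], [0, 0, 0.02], [0, 0, 0.02], [0, 0, 0]], turn=[[0, 0, 0], [0, 0, 0], [0, 0, 0], [0, 0, 0]], jaw=[1, 1, 1, 1])

```text
time_s: 14.65
tcp_pos: [0.5096, -0.171, 0.0852]
eef_rot: [180.0, -0.0, -98.3]
contact_force: [-0.1, -0.7, -4.0]
gripper_width: 0.0197
```

apply_moves(slide=[[0, 0, 0.02], [0, 0, 0.02], [0, 0, 0.015], [0, 0, 0.015], [0, 0, 0]], turn=[[0, 0, 0], [0, 0, 0], [0, 0, 0], [0, 0, 0], [0, 0, 0]], jaw=[1, 1, 1, 1, 1], newtons=60)

```text
time_s: 15.15
tcp_pos: [0.5102, -0.1711, 0.0788]
eef_rot: [-180.0, -0.0, -98.3]
contact_force: [-1.6, 0.7, 4.0]
gripper_width: 0.0197
```

```bash
python3 - <<'E'
from h import *
need([.511,-.171,.0776],-98.2)
E
```

```text
tcp [ 0.5102 -0.1711  0.0788] rot [-179.96   -0.    -98.32] F [-1.6  0.7  4. ] M [ 0.3   0.73 -0.  ] w 0.0197 t 15.15
slide total (frac of .1m) [-0.002 -0.008  0.012]
turn frac total [-0.0004 -0.     -0.0014]
```

apply_moves(slide=[[0, 0, 0.01], [0, 0, 0.01], [0, 0, 0.01], [0, 0, 0]], turn=[[0, 0, 0], [0, 0, 0], [0, 0, 0], [0, 0, 0]], jaw=[1, 1, 1, 1])

```text
time_s: 15.55
tcp_pos: [0.5103, -0.1711, 0.0775]
eef_rot: [-179.9, -0.0, -98.3]
contact_force: [-7.4, 5.0, 22.3]
gripper_width: 0.0197
```

```bash
python3 - <<'E'
from h import *
need([.511,-.171,.0776],-98.2)
s=cap('scene','sc7');X=cloud(s);c=cap('wrist','wr7')
cv2.imwrite('pics/z9.png',np.hstack([cv2.resize(s['pixels'][160:270,140:340],(400,400)),cv2.resize(c['pixels'],(400,400))]))
E
```

```text
tcp [ 0.5103 -0.1711  0.0775] rot [-1.7993e+02 -2.0000e-02 -9.8290e+01] F [-7.4  5.  22.3] M [ 1.64  3.27 -0.06] w 0.0197 t 15.55
slide total (frac of .1m) [-0.002 -0.007 -0.001]
turn frac total [-0.0008 -0.0003 -0.001 ]
```

View pics/z9.png

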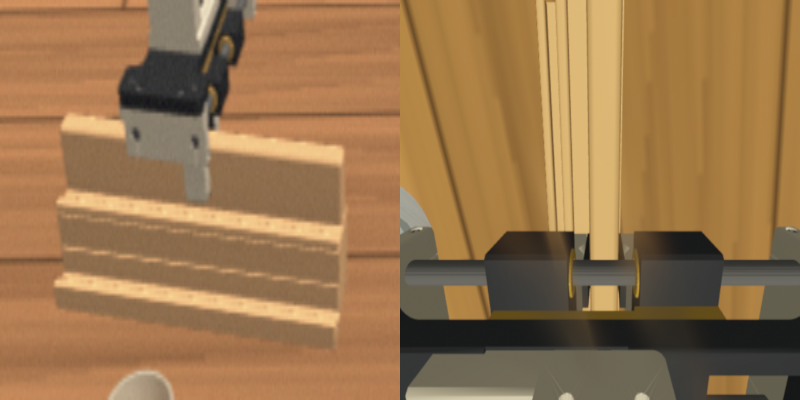

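```bash
python3 - <<'E'
from h import *
need([.511,-.171,.0776],-98.2)
c=cap('wrist');X=cloud(c);Z=X[3:265,230:400]
for zr in((.086,.102),(.05,.065),(.012,.022)):
    m=(Z[...,2]>zr[0])&(Z[...,2]<zr[1]);m=cv2.morphologyEx(m.astype(np.uint8),cv2.MORPH_OPEN,np.ones((3,3)))
    n,l,st,ce=cv2.connectedComponentsWithStats(m);i=1+np.argmax(st[1:,4]);P=Z[l==i];print(zr,len(P),rect(P),np.median(P[:,2]))
s=cap('scene');im=s['pixels'];X=cloud(s)
# rest top heights along top edge in scene
m=(X[...,2]>.088)&(X[...,2]<.1);m[:,:150]=0;m[:,330:]=0;m[:180]=0;m[260:]=0
P=X[m];print(len(P))
for y0,y1 in((-.33,-.25),(-.15,-.1),(-.1,-.03)):
    q=P[(P[:,1]>y0)&(P[:,1]<y1)];print(y0,np.percentile(q[:,2],[80,95]).round(4))
def z(a,b): return cv2.resize(im[b:b+40,a:a+50],None,fx=8,fy=8,interpolation=0)
cv2.imwrite('pics/z10.png',np.hstack([z(160,210),z(275,220)]))
E
```

```text
tcp [ 0.5103 -0.1711  0.0775] rot [-1.7993e+02 -2.0000e-02 -9.8300e+01] F [-6.9  4.3 22.1] M [ 1.68  3.13 -0.03] w 0.0195 t 15.65
slide total (frac of .1m) [-0.002 -0.007 -0.001]
turn frac total [-0.0008 -0.0002 -0.0011]
(0.086, 0.102) 13837 (array([ 498.53, -244.66,   94.37,   20.08,   81.6 ]), np.float64(0.09433102597195987)) 0.0944913592758865
(0.05, 0.065) 9783 (array([ 521.82, -248.54,  123.56,   21.34,   81.58]), np.float64(0.05445201505817001)) 0.05202074483012031
(0.012, 0.022) 3015 (array([ 552.2 , -253.38,  149.59,    8.63,   81.51]), np.float64(0.017869941650394197)) 0.018318812315398447
664
-0.33 [0.0934 0.0942]
-0.15 [0.0935 0.0944]
-0.1 [0.0934 0.0942]
```

View pics/z10.png

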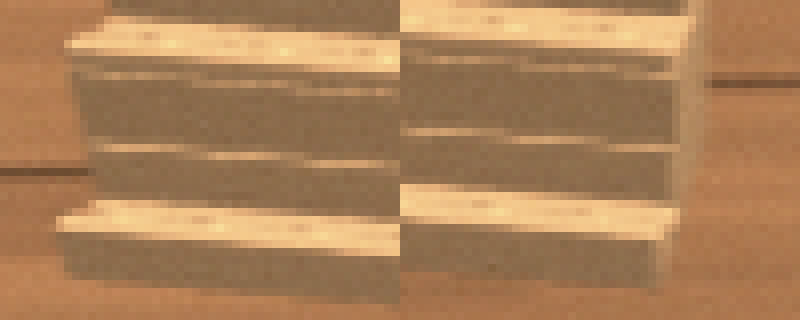

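```bash
python3 - <<'E'
from h import *
print(r.close_job()); need([.511,-.171,.0776],-98.2)
E
```

```text
the job is handed in; nothing more can be done
None
the job is handed in; nothing more can be done
```

The stand is together and I handed the job in at about 15.7 s, with the gripper still holding the back rest and pushing down. The upper half sits flush on the lower half, with both tile slots on the same side.

- **Dowel:** I pushed it down with the closed fingertips until the force jumped to about 25 N. Its top then measured 43–44.5 mm above the table, where fully home is 44 mm.
- **Fit:** The upper half slid over the dowel with no resistance until it was close to the tight part, then pressed down. It stopped at the height expected for a flush fit. The rest top measured 94 mm above the table, the same along its length, and it is parallel to the lower half within about 0.2°.
- **Final push:** The wrist force reads about 22 N upward, and the grip is set to 60 N. I could not re-read the state after handing in.
- **Disagreements:** The wrist camera and the fixed cameras differed by about 4 mm along the stand on where the dowel is. I set the final position by comparing the upper half with the lower half in the scene picture, and the shift was only about 1 mm. In the last picture a thin light line runs evenly along the joint. I took it for the edge of the deck showing, since the heights say there is no gap.
- **Other items:** The moves kept well clear of the tea glass and saucer, tin and scoop, but I did not measure their positions again at the end.

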